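Clear a flat link into its tray, then hold a sprung joint arm at its stop

ROBOT

A 6-joint arm with a two-finger parallel gripper is mounted at the origin on the work surface. World frame = base frame: x ahead of the robot, y to its left, z up, the work surface at z = 0. Lengths are in m, angles in rad, forces in N, time in s.
With the tool pointing down it reaches from about 0.325 to 0.925 m from the base axis. Payload 3.1 kg.
Tool frame: the origin (TCP) lies on the centre line of the jaws, within the pads' length; the fingertips stand 22 mm ahead of it and the grasp point (between the pads) lies 3 mm ahead of it (r.tips_ahead is the distance from the TCP to the fingertips, in m); z points along the fingers, y is the direction in which the jaws open and shut (so a half turn about z gives the same grasp; the last joint's range is limited). The gripper opens to 85 mm and grips with 20 to 120 N. Pads are 22 mm wide; open, the fingers measure 114 mm over their backs; the gripper's body (76 mm by 85 mm) begins 54 mm behind the grasp point. The pads swing forward as they close: fully open they stand 13 mm farther back than shut.
Start: joints at [1.071, 0.217, 1.613, -0, 1.311, -0.112], TCP at [0.236, 0.579, 0.253] pointing down, gripper open.
Joint ranges: [-2.75, 2.75], [-0.78, 2.1], [0.31, 2.55], [-1.13, 4.27], [0.13, 2.63], [-2.58, 2.58]. Speed limits (rad/s): [2.79, 2.79, 3.14, 3.14, 3.14, 3.14].

INTERFACE

Orientations are given as a unit quaternion [w, x, y, z].
In Python, from plant import telemetry, vision, workorder, r gives the robot as it stands.
- The arm moves only by the shell command python3 -m pendant 'ROWS' [FORCE]. ROWS is JSON, a list that holds one entry, the list of rows, each a list of 5 numbers: the shift along the world's x, y, z in mm, then the turn about the world's z in rad, then the closure in counts, from 0 (fully open) to 255 (shut). A call has 1 to 5 rows; each row shifts and turns the commanded pose from where the row before left it; what a row does not reach is not made up. A row lasts 1/10 s, in which the tool goes at most 50 mm and 8.59 degrees, less where a joint would pass 70% of its speed; a pose out of reach is approached as far as the arm can. A call with a gripper value outside its range is refused whole. The fingers move at their own pace and stop on an object; FORCE is the grip in N (left out, the last holds). Time passes only in rows, so rows that do not move let the fingers close. It gives the time, the measured TCP pose, the force and the opening at its end, in the units of the state.
- telemetry.get_obs(): the state, without advancing time (a new reading comes with each control period).
- vision.capture(name): name is "scene" or "side" or "wrist"; returns a dict with "pixels" (480x640x3 uint8, blue, green, red), "vfov" (degrees; the focal length in pixels is half the picture's height over the tangent of half this angle, whatever the lens; pixels are square), "cx", "cy" (the principal point, pixels), "R" (3x3) and "t" (3): a world point X has camera coordinates R X + t; the wrist camera has in their place "hand_eye" (4x4, takes a point from camera to tool coordinates, whose origin is the TCP and whose axes are the flange's). Camera axes: x right, y down, z forward; pixel columns grow to the right and rows downward; lengths in m; the calibration is good to about 2 mm. A picture is of the moment at which its call begins: read the wrist's pose just before it. There is no depth.
- workorder.close_job(): hands the job in, once; it reports no verdict.
The state is a dict: "clock": time; "qpos": joint angles; "joint_velocities": joint speeds; "joint_torque": joint torques, N m; "tcp_pos": TCP position; "tcp_rot": TCP orientation; "wrist_force": force on the tool from outside, world axes, zero at the start; "ft_torque": the same for the moment, N m; "opening": opening from 0.0 (shut) to 1.0 (fully open).
Only numpy, scipy, OpenCV 4.12 (cv2) and the standard library are available. Lean on these libraries where they do the work, as an engineer would, in place of code of your own. Each camera call takes 0.05 s, during which the arm holds its last target.

TASK

My colleague at the laptop wants to zero the joint's encoder at the end stop, but a flat link has been left lying on the fixture plate in the way of the arm's swing: lay it flat in the empty compartment of the link tray, eye in the wide end, and let go of it. Then take the joint's output arm by its axle, bring it round clockwise against its spring until it is fully home on the far stop, and finish while holding it there: do not let go and never let it snap back. Leave the other parts on the bench and in the tray where they are.

Things in the scene. Friction and masses are not known exactly. Their poses are not given: they have to be found in the camera images.
- link_mid (a point): Loose flat steel link to put away, 130 mm long, 8 mm thick: 18 mm wide bar, 32 mm round eye at one end, 18 mm round tail at the other; about 0.12 kg. Lies flat on the fixture plate, underside 10 mm above the bench. Point: middle of its length, half-way up, where it is gripped across the bar (mass centre about 7 mm towards the eye). x along the bar to the eye, z up. 30 mm free beside the bar.
- link_eye (a point): Centre of the eye of the loose link, 49 mm from link_mid along its x.
- link_tray: Fixed grey tray, 152 x 220 mm, origin under its centre: 3 compartments along x at 70 mm spacing, floors 4 mm above the bench, 140 mm long. Each: eye pocket 40 mm wide (x 30 to 70 mm from its middle), tail pocket 26 mm wide (x -30 to -70), walls 10 mm above the floor; between (x -30 to 30) a finger channel at floor level, open across all three, so fingers can straddle a link.
- slot_mid (a point): Where the link's middle belongs: middle of the one empty compartment of the tray (which one varies; a dark link outline shows on its floor), 4 mm (half a link) above its floor, so 8 mm above the bench. x along the compartment towards its wide end, z up.
- slot_eye (a point): Where the centre of the link's eye belongs, 49 mm from slot_mid towards the wide end.
- fixture: Fixed aluminium plate 290 x 230 x 10 mm, origin under its centre, x to the middle of the arm's swing. On it, 85 mm behind the centre, the white round joint body (70 mm diameter, top 36 mm above the bench, hub and spring on it), and two rubber-capped stop posts (14 mm diameter, tops 58 mm above the bench) 85 mm from the pivot at 0.91 rad either side of x.
- output_arm (a joint): Angle of the joint's output arm, rad: 0 at rest on the near stop, grows clockwise seen from above, 1.40 home on the far stop. Let go, it springs back to 0. Spring moment 0.44 N m at 0 to 1.0 N m at 1.40: about 3.4 to 7.7 N at the axle.
- pivot (a point): Point on the arm's vertical pivot axis, 52 mm above the bench (arm mid-height). x points to the middle of the swing: the arm rests 0.70 rad anticlockwise of it (seen from above) and is home on the far stop 0.70 rad clockwise of it.
- axle (a point): Point to grip on the upright round steel axle (14 mm diameter) at the arm's free end, 130 mm from the pivot axis, 80 mm above the bench; swings with the arm. Axle top 94 mm above the bench; arm (8 mm thick, 22 mm wide bar, 32 mm eye) tops at 56 mm, a 21 mm collar on it at 59 mm; axle foot 4 mm above the plate. It may be gripped from any side and can turn in the grip.
- tray_link_a_mid (a point): A link like the loose one, already lying in its compartment; leave it alone. Middle of its length and thickness.
- tray_link_b_mid (a point): Another link already lying in its compartment; leave it alone. Middle of its length and thickness.
- sleeve_a_mid (a point): Flanged steel sleeve 24 mm wide, 22 mm high, standing on a corner of the fixture plate; leave it alone. Its centre.
- sleeve_b_mid (a point): A like sleeve standing on the bench between fixture and tray; leave it alone. Its centre.
- shaft_mid (a point): Turned steel shaft 32 mm wide at the foot, 60 mm high, standing on the bench between fixture and tray; leave it alone. Its centre.
- driver_grip (a point): Screwdriver 170 mm long lying beyond; leave it alone. Point on its handle.
- servo_mid (a point): Small white servo motor, 58 x 25 x 42 mm, beyond; leave it alone. Its centre.
Things that resemble listed ones, but are neither listed nor needed, are in the scene too. What is shaped like the part that bears link_mid but orange or red is not meant.

How it is judged:
By the outcome, as a careful person would: the job done as asked, in the order asked, and still so for the second after the job is handed in, while the arm keeps its last pose, push and grip.
It also fails if it takes over 54 s, if anything falls off the work surface, if the arm or the gripper's body presses on something with over 40 N, if the wrist force passes 120 N, or if a joint passes its speed limit or range.

## Working session

There is one attempt and no reset: what is moved stays moved. The work goes in short steps, Python scripts to look and compute and a shell command to move; the robot and the scene stay as the last step left them, time stands still between calls to the robot, and variables do not carry over. Pictures are saved under pics/ and viewed, and the job is handed in when it is done.

```bash
ls; mkdir -p pics; python3 - <<'E'
from plant import telemetry, vision, workorder, r
import cv2
o=telemetry.get_obs();print(o)
for n in("scene","side","wrist"):
    c=vision.capture(n);cv2.imwrite(f"pics/{n}0.png",c["pixels"])
    print(n,{k:v for k,v in c.items() if k!="pixels"})
print(r.tips_ahead)
E
```

```text
pics
{'clock': 0.0, 'qpos': array([ 1.07080572e+00,  2.17779817e-01,  1.61497176e+00,  4.29419125e-05,
        1.31129026e+00, -1.12202672e-01]), 'joint_velocities': array([-0.00066353, -0.00087389,  0.00037828,  0.00013094, -0.00075925,
       -0.0007291 ]), 'joint_torque': array([-1.20704906e-03, -3.96839011e+01, -3.03858161e+01, -2.73072201e-04,
        9.77812131e-03,  2.02007448e-05]), 'tcp_pos': array([0.23593257, 0.57791635, 0.25193265]), 'tcp_rot': array([-3.88797846e-04,  1.92686633e-01,  9.81259579e-01, -1.16141647e-03]), 'wrist_force': array([-0.83813415, -0.08879835, -0.38156713]), 'ft_torque': array([-2.23642643e-02, -7.67654434e-05,  3.88720502e-02]), 'opening': 0.9979439649365889}
scene {'vfov': 48.54406961024212, 'cx': 319.13552171982093, 'cy': 243.5829242307586, 'R': array([[ 0.27883055,  0.96029021, -0.00980979],
       [ 0.77476172, -0.23097271, -0.58855406],
       [-0.5674485 ,  0.1565066 , -0.80839835]]), 't': array([-0.24505139, -0.36753176,  1.41482524])}
side {'vfov': 50.26257356889503, 'cx': 316.6852748637657, 'cy': 242.9475823079524, 'R': array([[ 0.76424207, -0.64487017, -0.0087473 ],
       [-0.46109994, -0.53687074, -0.70651019],
       [ 0.45091118,  0.54397819, -0.7076488 ]]), 't': array([-0.36757108,  0.36727133,  0.931131  ])}
wrist {'vfov': 59.88094270635308, 'cx': 329.7520200140909, 'cy': 243.8686564331652, 'hand_eye': array([[-4.35286659e-04, -9.48911820e-01, -3.15541071e-01,
         8.17560450e-02],
       [ 9.99998725e-01,  7.17658381e-05, -1.59530914e-03,
         4.77472752e-04],
       [ 1.53645277e-03, -3.15541363e-01,  9.48910579e-01,
        -1.21077181e-01],
       [ 0.00000000e+00,  0.00000000e+00,  0.00000000e+00,
         1.00000000e+00]])}
0.022
```

View pics/scene0.png

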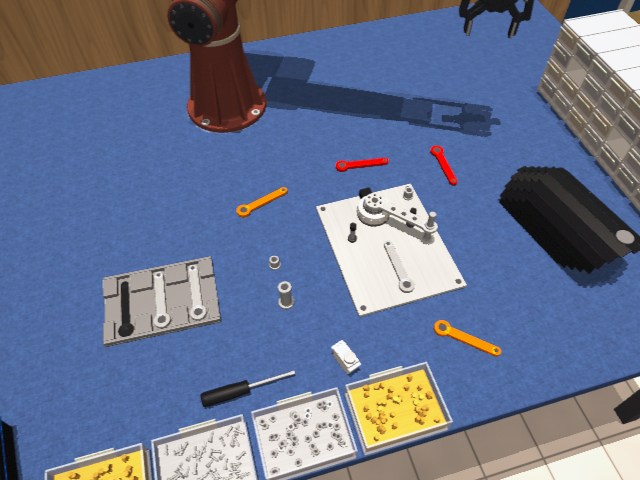

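View pics/side0.png

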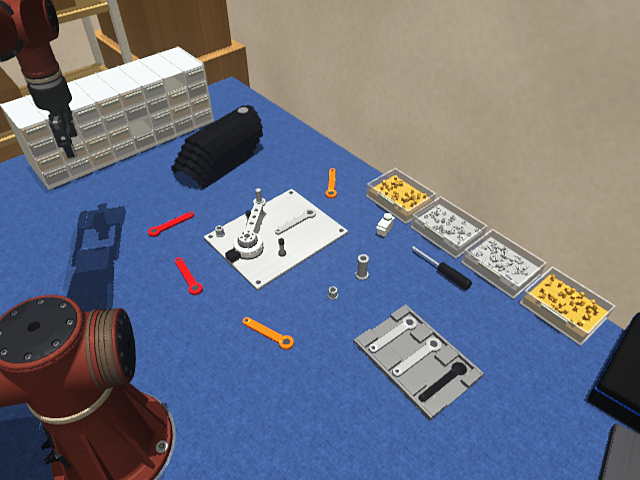

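View pics/wrist0.png

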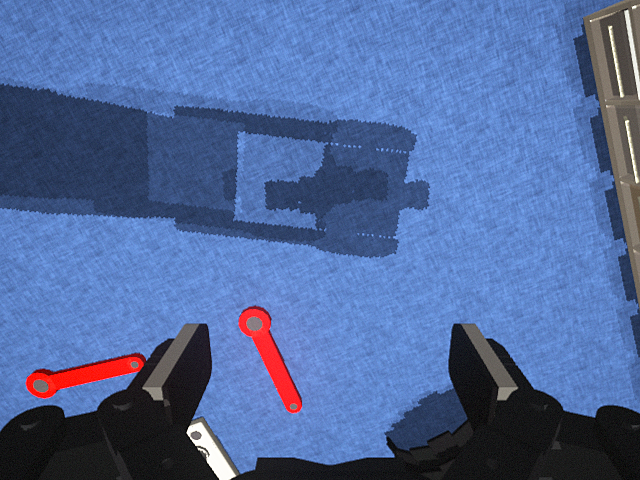

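```bash
python3 - <<'E'
import cv2
a=cv2.imread('pics/scene0.png');b=cv2.imread('pics/side0.png')
cv2.imwrite('pics/z1.png',cv2.resize(a[170:320,300:480],(800,667),interpolation=cv2.INTER_CUBIC)[:600])
cv2.imwrite('pics/z2.png',cv2.resize(a[250:350,90:230],(784,560),interpolation=cv2.INTER_CUBIC))
cv2.imwrite('pics/z3.png',cv2.resize(b[180:295,195:355],(800,575),interpolation=cv2.INTER_CUBIC))
cv2.imwrite('pics/z4.png',cv2.resize(b[300:420,345:490],(725,600),interpolation=cv2.INTER_CUBIC))
E
```

```text
(no output)
```

View pics/z1.png

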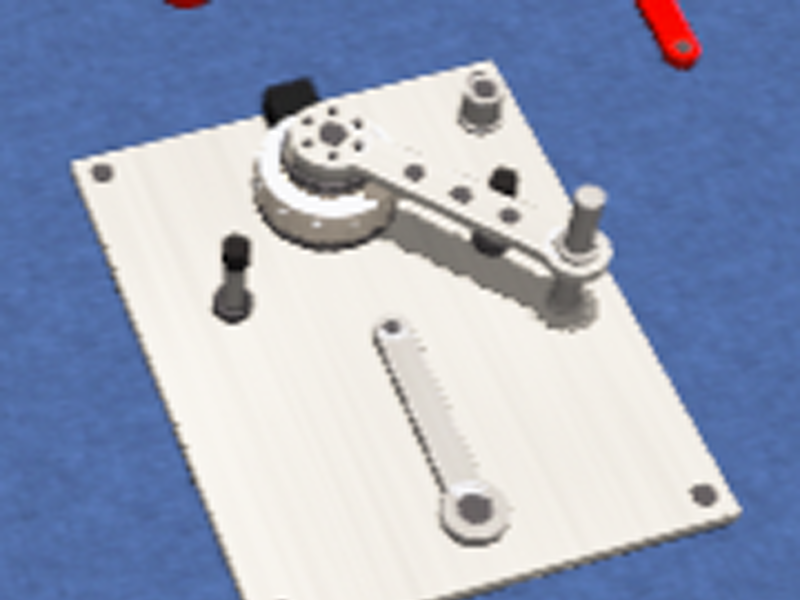

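View pics/z2.png

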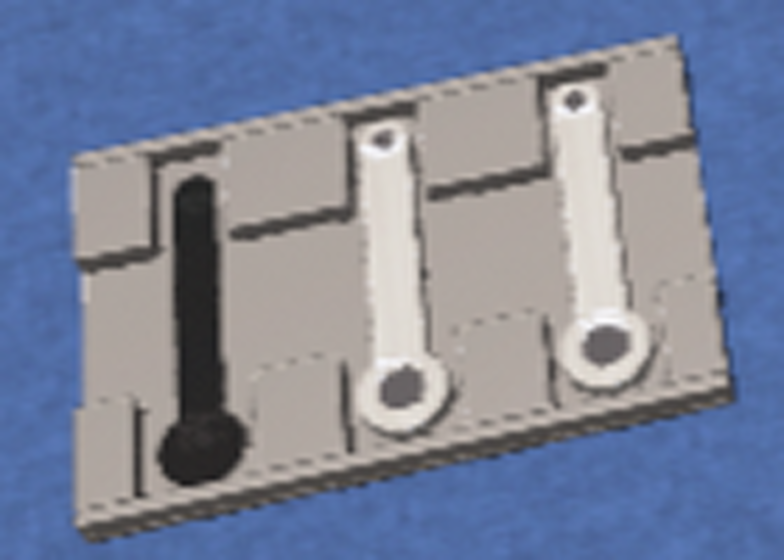

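View pics/z3.png

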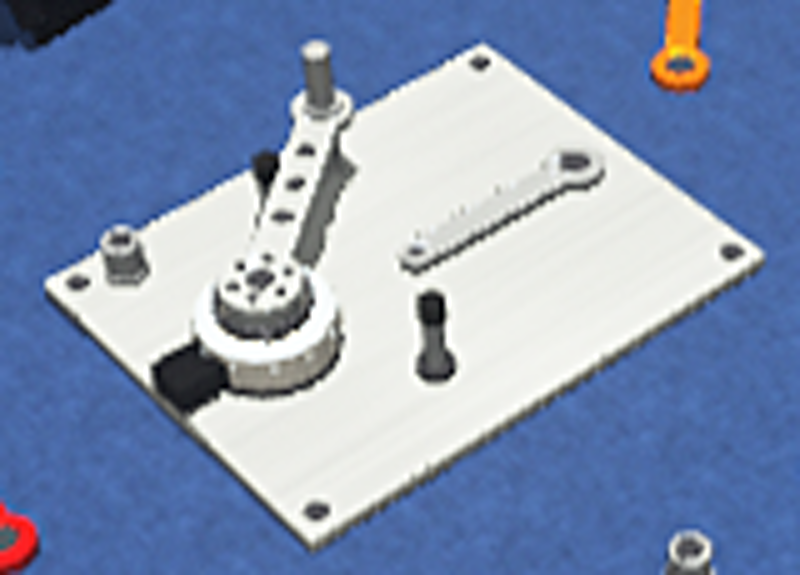

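View pics/z4.png

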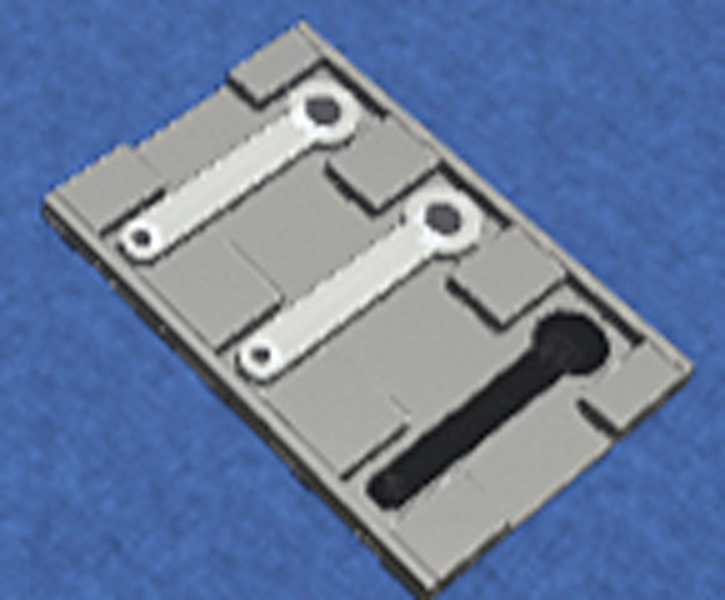

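```bash
cat > h.py <<'E'
import numpy as np, cv2, json
from plant import vision, telemetry
def cam(n,cap=None):
    c=cap or vision.capture(n)
    f=240/np.tan(np.radians(c['vfov'])/2)
    return c,f
def ray(c,uv,T=None):
    f=240/np.tan(np.radians(c['vfov'])/2)
    d=np.array([(uv[0]-c['cx'])/f,(uv[1]-c['cy'])/f,1.])
    if 'R' in c: R=c['R'];return -R.T@c['t'],R.T@d
    h=c['hand_eye'];Rt,p=T
    return Rt@h[:3,3]+p, Rt@h[:3,:3]@d
def plane(o,d,z): return o+d*(z-o[2])/d[2]
def tri(a,b):
    (o1,d1),(o2,d2)=a,b
    s=np.linalg.lstsq(np.c_[d1,-d2],o2-o1,rcond=None)[0]
    p,q=o1+s[0]*d1,o2+s[1]*d2
    return (p+q)/2,np.linalg.norm(p-q)*1e3
def quatR(q):
    from scipy.spatial.transform import Rotation as R
    return R.from_quat([q[1],q[2],q[3],q[0]]).as_matrix()
E
python3 - <<'E'
from h import *
S,_=cam('scene');D,_=cam('side')
np.set_printoptions(precision=4,suppress=True)
z1=lambda x,y:(300+x/4.4444,170+y/4.4467)
z2=lambda x,y:(90+x/5.6,250+y/5.6)
z3=lambda x,y:(195+x/5,180+y/5)
z4=lambda x,y:(345+x/5,300+y/5)
P={'eye':(z1(474,509),z3(575,160),.017),'tail':(z1(391,327),z3(416,252),.017),
'axletop':(z1(590,192),z3(316,47),.094),'hubtop':(z1(333,133),z3(262,277),None),
'stop':(z1(236,243),z3(432,300),.056),'stop2':(z1(504,180),z3(266,163),.056),
'aeye':(z2(603,345),z4(323,109),.011),'atail':(z2(575,99),z4(143,238),.011),
'beye':(z2(402,385),z4(443,218),.011),'btail':(z2(383,139),z4(261,355),.011),
'seye':(z2(201,448),z4(572,344),.0042),'stail':(z2(195,195),z4(388,490),.0042),
'c1':(z1(103,173),z3(317,511),.01),'c2':(z1(705,495),z3(481,62),.01)}
for k,(a,b,z) in P.items():
    t,e=tri(ray(S,a),ray(D,b))
    print(k,t,round(e,1),*( [plane(*ray(S,a),z)[:2],plane(*ray(D,b),z)[:2]] if z else []))
for img,n in((S,'s'),(D,'d')):
    g=img['pixels'].max(2)
    m=(g<60).astype('uint8'); 
    roi=np.zeros_like(m)
    if n=='s': roi[270:345,105:145]=1
    else: roi[355:410,412:472]=1
    m=m*roi
    k,l,st,ce=cv2.connectedComponentsWithStats(m)
    i=1+st[1:,4].argmax();c=np.argwhere(l==i)[:,::-1].astype(float)
    w=np.array([plane(*ray(img,u),.0042)[:2] for u in c])
    r=cv2.minAreaRect((w*1e4).astype('float32'));print(n,st[i],np.array(r[0])/1e4,np.array(r[1])/1e4,r[2],w.mean(0))
E
```

```text
eye [0.6646 0.2446 0.0159] 0.4 [0.6653 0.244 ] [0.6638 0.2438]
tail [0.5587 0.2444 0.015 ] 0.4 [0.5599 0.2439] [0.5575 0.2424]
axletop [0.5653 0.3295 0.0935] 1.0 [0.5652 0.3298] [0.5649 0.3283]
hubtop [0.4682 0.2443 0.0548] 0.8
stop [0.5201 0.1774 0.0562] 1.6 [0.5194 0.1782] [0.5203 0.1766]
stop2 [0.518  0.3129 0.0533] 0.7 [0.5198 0.312 ] [0.5165 0.3097]
aeye [ 0.6038 -0.1663  0.0108] 0.7 [ 0.6042 -0.1666] [ 0.6036 -0.1661]
atail [ 0.4986 -0.1616  0.0104] 0.9 [ 0.4988 -0.1611] [ 0.4984 -0.1623]
beye [ 0.6001 -0.236   0.011 ] 0.8 [ 0.6    -0.2356] [ 0.6002 -0.2363]
btail [ 0.4959 -0.2314  0.0103] 0.5 [ 0.4963 -0.231 ] [ 0.4956 -0.2319]
seye [ 0.5994 -0.3065  0.0019] 0.2 [ 0.6007 -0.3059] [ 0.598  -0.3072]
stail [ 0.4946 -0.3012  0.0018] 0.2 [ 0.4963 -0.3005] [ 0.4934 -0.302 ]
c1 [0.4223 0.1418 0.0072] 0.8 [0.4242 0.1415] [0.4212 0.1392]
c2 [0.6833 0.3502 0.0074] 0.9 [0.6844 0.3494] [0.6814 0.3471]
s [118 282  15  55 450] [ 0.5507 -0.3036] [0.0264 0.1244] 85.53334045410156 [ 0.5591 -0.3047]
d [419 363  48  39 477] [ 0.5494 -0.3067] [0.1259 0.0276] 1.5192992687225342 [ 0.5537 -0.3036]
```

```bash
python3 -m pendant '[[[36,-32,-10,0.04,135],[36,-32,-10,0.04,135],[36,-32,-10,0.04,135],[36,-32,-10,0.04,135],[36,-32,-10,0.04,135]]]' 40; python3 -m pendant '[[[36,-32,-10,0.04,135],[36,-32,-10,0.04,135],[36,-32,-10,0.04,135],[36,-32,-10,0.04,135],[36,-32,-10,0.03,135]]]'; python3 -m pendant '[[[0,0,0,0,135],[0,0,0,0,135]]]'
```

```text
clock: 0.75
tcp_pos: [0.4174, 0.4173, 0.203]
tcp_rot: [0.0, 0.093, 0.996, 0.0]
wrist_force: [1.1, -0.8, -0.4]
opening: 0.469
clock: 1.25
tcp_pos: [0.5975, 0.2571, 0.1528]
tcp_rot: [-0.0, -0.002, 1.0, 0.0]
wrist_force: [0.9, 0.5, -0.0]
opening: 0.467
clock: 1.45
tcp_pos: [0.5966, 0.2575, 0.1525]
tcp_rot: [-0.001, 0.0, 1.0, 0.0]
wrist_force: [-0.1, -0.0, -0.2]
opening: 0.473
```

```bash
python3 - <<'E'
from h import *
o=telemetry.get_obs();c=vision.capture('wrist');cv2.imwrite('pics/w1.png',c['pixels'])
T=(quatR(o['tcp_rot']),o['tcp_pos'])
np.save('T1.npy',np.c_[T[0],T[1]])
print(o['tcp_pos'],T[0].round(4))
# predicted pixels
f=240/np.tan(np.radians(c['vfov'])/2);h=c['hand_eye']
for p in([.6645,.2442,.018],[.5588,.2438,.018]):
    q=h[:3,:3].T@(T[0].T@(np.array(p)-T[1])-h[:3,3]);print(f*q[:2]/q[2]+[c['cx'],c['cy']])
E
```

```text
[0.59658743 0.25748807 0.15249837] [[-1.0e+00  7.0e-04 -1.7e-03]
 [ 7.0e-04  1.0e+00  0.0e+00]
 [ 1.7e-03  0.0e+00 -1.0e+00]]
[310.32225481 332.48361539]
[306.96958763 180.86481054]
```

View pics/w1.png

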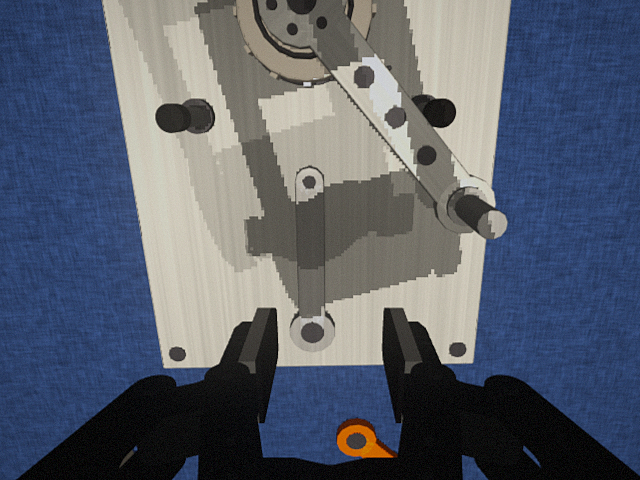

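```bash
python3 -m pendant '[[[10,-7,-40,0,135],[9,-5,-40,0,135],[0,0,-20,0,135],[0,0,-12,0,135],[0,0,0,0,135]]]'; python3 -m pendant '[[[0,0,-4,0,135],[0,0,-2,0,135],[0,0,0,0,135]]]'
```

```text
clock: 2.0
tcp_pos: [0.6129, 0.2476, 0.0395]
tcp_rot: [-0.002, -0.002, 1.0, -0.0]
wrist_force: [-0.3, -0.6, -0.7]
opening: 0.47
clock: 2.3
tcp_pos: [0.6161, 0.2471, 0.0367]
tcp_rot: [0.001, -0.001, 1.0, 0.0]
wrist_force: [-0.6, -1.0, 0.7]
opening: 0.468
```

```bash
python3 -m pendant '[[[0,0,0,0,135],[0,0,0,0,135],[0,0,0,0,135]]]';python3 - <<'E'
from h import *
for i in range(2): o=telemetry.get_obs();print(o['clock'],o['tcp_pos'],o['wrist_force'],o['joint_velocities'].round(3))
c=vision.capture('wrist');cv2.imwrite('pics/w2.png',c['pixels'])
E
```

```text
clock: 2.6
tcp_pos: [0.6156, 0.2466, 0.0357]
tcp_rot: [0.0, -0.001, 1.0, 0.0]
wrist_force: [0.3, 0.7, -0.0]
opening: 0.468
2.6 [0.61558905 0.24659427 0.03569624] [ 0.322042    0.6975991  -0.02818204] [-0.     0.004  0.002 -0.001 -0.001 -0.001]
2.6 [0.61558905 0.24659427 0.03569624] [ 0.322042    0.6975991  -0.02818204] [-0.     0.004  0.002 -0.001 -0.001 -0.001]
```

View pics/w2.png

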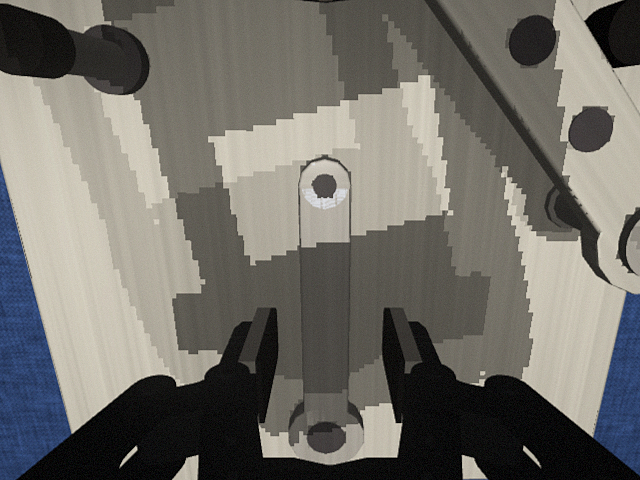

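```bash
python3 -m pendant '[[[0,-1,-2.5,0,135],[0,0,0,0,160],[0,0,0,0,255],[0,0,0,0,255],[0,0,0,0,255]]]' 60;  python3 -m pendant '[[[0,0,0,0,255],[0,0,0,0,255],[0,0,0,0,255]]]'
```

```text
clock: 3.15
tcp_pos: [0.6154, 0.2456, 0.0328]
tcp_rot: [0.0, -0.001, 1.0, 0.0]
wrist_force: [0.3, -0.0, 0.2]
opening: 0.183
clock: 3.45
tcp_pos: [0.6154, 0.2456, 0.0328]
tcp_rot: [0.0, -0.001, 1.0, -0.0]
wrist_force: [0.7, 0.1, 0.3]
opening: 0.186
```

```bash
python3 -m pendant '[[[0,0,5,0,255],[0,0,15,0,255],[0,0,30,0,255],[0,0,40,0,255],[0,0,20,0,255]]]'; python3 - <<'E'
from h import *
c=vision.capture('wrist');cv2.imwrite('pics/w3.png',c['pixels'])
E
```

```text
clock: 3.95
tcp_pos: [0.6176, 0.2463, 0.1482]
tcp_rot: [0.003, -0.001, 1.0, 0.001]
wrist_force: [0.9, 0.1, -1.1]
opening: 0.191
```

View pics/w3.png

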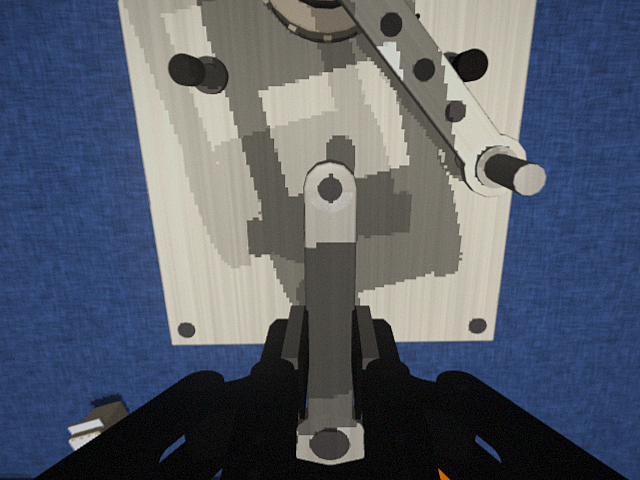

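```bash
python3 -m pendant '[[[-3,-25,0,0,255],[-5,-46,0,0,255],[-5,-46,0,0,255],[-5,-46,0,0,255],[-5,-46,0,0,255]]]'; python3 -m pendant '[[[-6,-46,0,0,255],[-6,-46,0,0,255],[-6,-46,0,0,255],[-6,-46,0,0,255],[-6,-46,0,0,255]]]'; python3 -m pendant '[[[-6,-46,0,-0.02,255],[-6,-46,0,-0.027,255],[-3,-20,0,0,255],[0,0,0,0,255],[0,0,0,0,255]]]'; python3 - <<'E'
from h import *
o=telemetry.get_obs();print(o['tcp_pos'],o['tcp_rot'])
c=vision.capture('wrist');cv2.imwrite('pics/w4.png',c['pixels'])
T=(quatR(o['tcp_rot']),o['tcp_pos'])
f=240/np.tan(np.radians(c['vfov'])/2);h=c['hand_eye']
for p in([.5987,-.3062,.004],[.494,-.3012,.004],[.6038,-.1663,.0118],[.4986,-.1616,.0118],[.6001,-.236,.0118],[.4959,-.2314,.0118]):
    q=h[:3,:3].T@(T[0].T@(np.array(p)-T[1])-h[:3,3]);print(f*q[:2]/q[2]+[c['cx'],c['cy']])
E
```

```text
clock: 4.5
tcp_pos: [0.5916, 0.0351, 0.1429]
tcp_rot: [-0.0, -0.001, 1.0, -0.0]
wrist_force: [0.2, -0.1, 0.0]
opening: 0.183
clock: 5.0
tcp_pos: [0.5616, -0.1951, 0.1429]
tcp_rot: [0.0, -0.001, 1.0, 0.0]
wrist_force: [0.0, 0.0, -1.6]
opening: 0.188
clock: 5.5
tcp_pos: [0.547, -0.3048, 0.1425]
tcp_rot: [-0.0, 0.023, 1.0, 0.001]
wrist_force: [-0.3, 0.4, -1.1]
opening: 0.182
[ 0.54700187 -0.30475838  0.14246443] [-3.03627988e-04  2.27456552e-02  9.99740925e-01  7.90638104e-04]
[330.41573482 308.62699843]
[330.80703244 154.61329502]
[538.3776148 312.178958 ]
[566.07371159 152.95953695]
[434.76416837 311.529281  ]
[448.35908464 153.83265025]
```

View pics/w4.png

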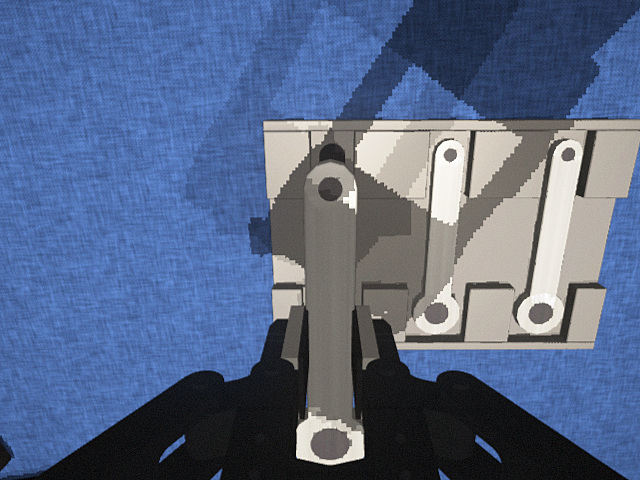

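```bash
python3 -m pendant '[[[2,1,-30,0,255],[1.5,0,-30,0,255],[0,0,-20,0,255],[0,0,-10,0,255],[0,0,0,0,255]]]'; python3 -m pendant '[[[0,0,0,0,255],[0,0,0,0,255]]]';python3 - <<'E'
from h import *
o=telemetry.get_obs();print(o['tcp_pos'])
for n in('scene','side','wrist'): cv2.imwrite(f'pics/{n}5.png',vision.capture(n)['pixels'])
a=cv2.imread('pics/side5.png')[290:420,345:505];b=cv2.imread('pics/scene5.png')[250:360,80:230]
cv2.imwrite('pics/c5.png',np.hstack([cv2.resize(a,(400,325)),cv2.resize(b,(400,325))]))
E
```

```text
clock: 6.05
tcp_pos: [0.5499, -0.3019, 0.0509]
tcp_rot: [-0.002, 0.021, 1.0, 0.001]
wrist_force: [0.8, -0.4, -0.3]
opening: 0.185
clock: 6.25
tcp_pos: [0.5522, -0.3048, 0.0547]
tcp_rot: [0.001, 0.022, 1.0, -0.001]
wrist_force: [-0.1, -0.1, -1.3]
opening: 0.187
[ 0.55220122 -0.30484966  0.0546823 ]
```

View pics/wrist5.png

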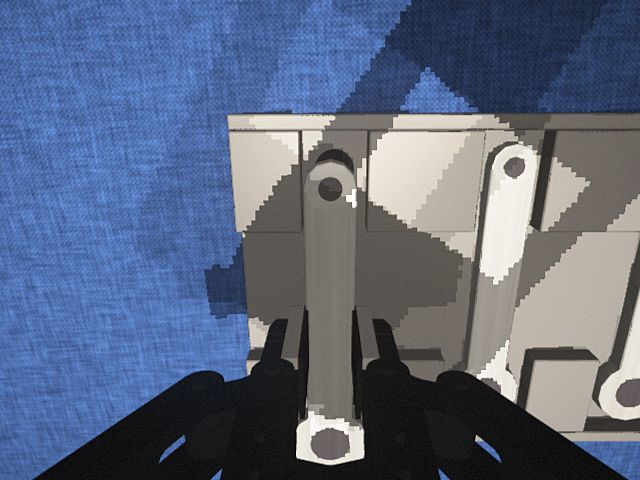

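View pics/c5.png

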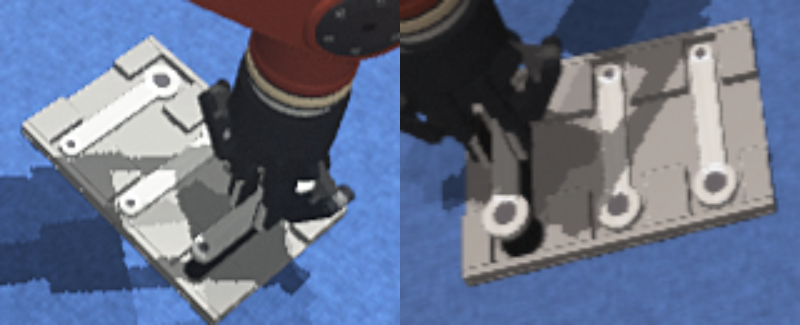

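```bash
python3 - <<'E'
from h import *
o=telemetry.get_obs();c=vision.capture('wrist');T=(quatR(o['tcp_rot']),o['tcp_pos']);print(o['tcp_pos'])
print('outline tail end',plane(*ray(c,(335,149),T),.004),'held tail end',plane(*ray(c,(330,162),T),o['tcp_pos'][2]-.0328+.018),'hole',plane(*ray(c,(330,188.5),T),o['tcp_pos'][2]-.0328+.018))
print(plane(*ray(c,(299.5,175),T),.014),plane(*ray(c,(367.5,175),T),.014))
print('b tail',plane(*ray(c,(514,167),T),.0115),'tray back edge',plane(*ray(c,(335,114),T),.014))
E
```

```text
[ 0.55171997 -0.30498417  0.05428681]
outline tail end [ 0.4870469  -0.29963461  0.004     ] held tail end [ 0.48754458 -0.30159703  0.03948681] hole [ 0.49615629 -0.30198535  0.03948681]
[ 0.49527521 -0.31380241  0.014     ] [ 0.49645284 -0.28754663  0.014     ]
b tail [ 0.49630448 -0.23027597  0.0115    ] tray back edge [ 0.47339533 -0.29916393  0.014     ]
```

```bash
python3 -m pendant '[[[0,1.5,-8,0,255],[0,0,-6,0,255],[0,0,-5,0,255],[0,0,-3,0,255],[0,0,0,0,255]]]'; python3 -m pendant '[[[0,0,-1,0,255],[0,0,0,0,255],[0,0,0,0,255]]]'
```

```text
clock: 6.95
tcp_pos: [0.5502, -0.3025, 0.0297]
tcp_rot: [-0.001, 0.022, 1.0, 0.001]
wrist_force: [0.0, 0.2, -0.5]
opening: 0.18
clock: 7.25
tcp_pos: [0.551, -0.3031, 0.0301]
tcp_rot: [0.0, 0.022, 1.0, -0.0]
wrist_force: [0.2, -0.7, 0.3]
opening: 0.184
```

```bash
python3 -m pendant '[[[0,0,-1.5,0,255],[0,0,-1,0,255],[0,0,0,0,255],[0,0,0,0,255]]]'; python3 - <<'E'
from h import *
for n in('scene','side','wrist'): cv2.imwrite(f'pics/{n}6.png',vision.capture(n)['pixels'])
a=cv2.imread('pics/side6.png')[290:420,345:505];b=cv2.imread('pics/wrist6.png')
cv2.imwrite('pics/c6.png',np.hstack([cv2.resize(a,(400,325)),cv2.resize(b,(400,325))]))
E
```

```text
clock: 7.65
tcp_pos: [0.5508, -0.3028, 0.0272]
tcp_rot: [-0.0, 0.022, 1.0, 0.0]
wrist_force: [0.5, 0.2, -1.1]
opening: 0.182
```

View pics/c6.png

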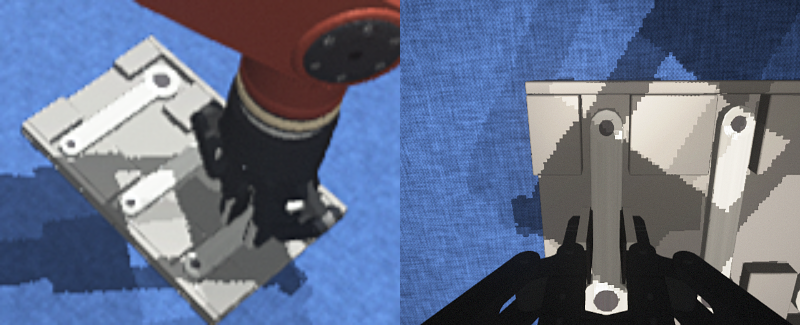

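Link sits in the pocket at the expected height. Release with a limited opening.

```bash
python3 -m pendant '[[[0,0,0,0,190],[0,0,0,0,160],[0,0,0,0,150],[0,0,0,0,150],[0,0,0,0,150]]]'; python3 -m pendant '[[[0,0,10,0,150],[0,0,20,0,150],[0,0,30,0,150],[0,0,40,0,150],[0,0,20,0,150]]]'; python3 - <<'E'
from h import *
for n in('scene','side','wrist'): cv2.imwrite(f'pics/{n}7.png',vision.capture(n)['pixels'])
a=cv2.imread('pics/side7.png')[290:420,345:505];b=cv2.imread('pics/wrist7.png')
cv2.imwrite('pics/c7.png',np.hstack([cv2.resize(a,(400,325)),cv2.resize(b,(400,325))]))
E
```

```text
clock: 8.3
tcp_pos: [0.5509, -0.3029, 0.0274]
tcp_rot: [0.0, 0.022, 1.0, -0.0]
wrist_force: [0.1, -0.1, -0.8]
opening: 0.414
clock: 8.8
tcp_pos: [0.5527, -0.3041, 0.1522]
tcp_rot: [0.003, 0.022, 1.0, -0.002]
wrist_force: [0.3, -0.7, 0.6]
opening: 0.412
```

View pics/c7.png

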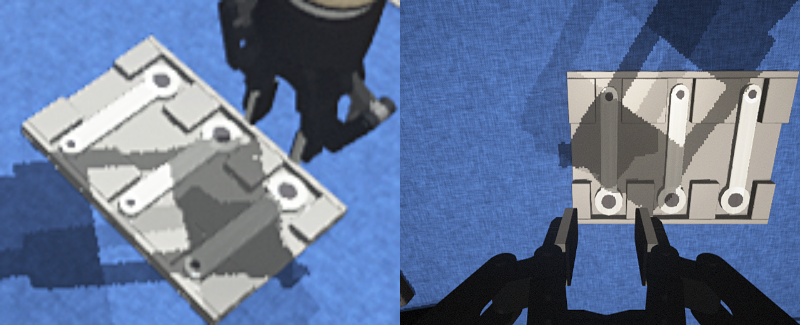

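```bash
python3 -m pendant '[[[1,25,0,0.05,150],[1,46,0,0.06,150],[1,46,0,0.06,150],[1,46,0,0.06,150],[1,46,0,0.06,150]]]'; python3 -m pendant '[[[1,46,0,0.06,150],[1,46,0,0.06,150],[1,46,0,0.06,150],[1,46,0,0.06,150],[1,46,0,0.06,150]]]'; python3 -m pendant '[[[1,46,0,0.06,150],[1,46,0,0.06,150],[1,46,0,0.05,150],[1,46,0,0.05,150],[0,10,0,0,150]]]'; python3 -m pendant '[[[0,0,0,0,150],[0,0,0,0,150]]]'; python3 - <<'E'
from h import *
o=telemetry.get_obs();print(o['tcp_pos'],o['tcp_rot'])
c=vision.capture('wrist');cv2.imwrite('pics/w8.png',c['pixels'])
T=(quatR(o['tcp_rot']),o['tcp_pos']);print(np.arctan2(T[0][1,1],T[0][0,1]))
f=240/np.tan(np.radians(c['vfov'])/2);h=c['hand_eye']
for p in([.5653,.3295,.094],[.468,.2443,.055]):
    q=h[:3,:3].T@(T[0].T@(np.array(p)-T[1])-h[:3,3]);print(f*q[:2]/q[2]+[c['cx'],c['cy']])
cv2.imwrite(f'pics/scene8.png',vision.capture('scene')['pixels'])
E
```

```text
clock: 9.45
tcp_pos: [0.5541, -0.0918, 0.1453]
tcp_rot: [-0.002, -0.123, 0.992, 0.001]
wrist_force: [0.2, 1.0, 0.1]
opening: 0.412
clock: 9.95
tcp_pos: [0.5591, 0.1378, 0.1453]
tcp_rot: [-0.002, -0.27, 0.963, 0.0]
wrist_force: [-0.4, 1.0, -0.9]
opening: 0.411
clock: 10.45
tcp_pos: [0.563, 0.3343, 0.1453]
tcp_rot: [-0.001, -0.376, 0.927, 0.001]
wrist_force: [0.4, -0.5, 0.4]
opening: 0.409
clock: 10.65
tcp_pos: [0.5639, 0.3288, 0.1457]
tcp_rot: [-0.002, -0.373, 0.928, -0.0]
wrist_force: [0.6, -0.9, 0.2]
opening: 0.411
[0.56393563 0.32882644 0.14571891] [-1.59773555e-03 -3.73212233e-01  9.27744498e-01 -4.72033581e-04]
2.3357349695469463
[327.36393373 296.71459786]
[340.38475351  -3.27265501]
```

View pics/w8.png

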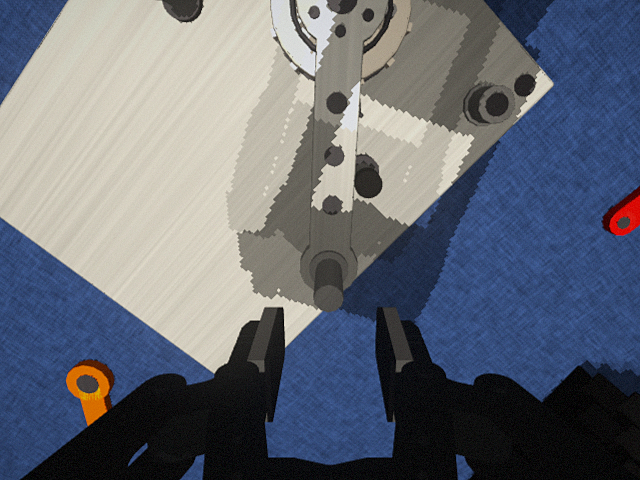

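```bash
python3 -m pendant '[[[1,1,-25,0,150],[0,0,-20,0,150],[0,0,-8,0,150],[0,0,-4,0,150],[0,0,0,0,150]]]'; python3 -m pendant '[[[0,0,0,0,150],[0,0,0,0,150]]]'
```

```text
clock: 11.25
tcp_pos: [0.5659, 0.3303, 0.0902]
tcp_rot: [-0.0, -0.373, 0.928, -0.0]
wrist_force: [0.0, 0.8, 1.0]
opening: 0.415
clock: 11.45
tcp_pos: [0.5668, 0.3314, 0.0917]
tcp_rot: [0.001, -0.373, 0.928, 0.0]
wrist_force: [-0.2, 0.2, 0.6]
opening: 0.416
```

```bash
python3 -m pendant '[[[-1,-1,-4,0,150],[0,0,-1.5,0,150],[0,0,0,0,150],[0,0,0,0,150]]]'; python3 - <<'E'
from h import *
cv2.imwrite('pics/w9.png',vision.capture('wrist')['pixels'])
E
```

```text
clock: 11.85
tcp_pos: [0.5647, 0.3301, 0.0847]
tcp_rot: [-0.0, -0.373, 0.928, -0.0]
wrist_force: [0.4, -0.9, -0.8]
opening: 0.41
```

View pics/w9.png

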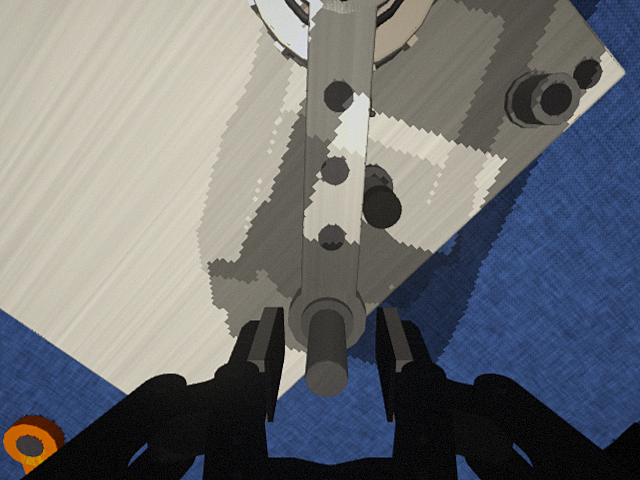

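```bash
python3 -m pendant '[[[0,0,0,0,180],[0,0,0,0,255],[0,0,0,0,255],[0,0,0,0,255],[0,0,0,0,255]]]' 70; python3 - <<'E'
from h import *
o=telemetry.get_obs();print(o['tcp_pos'],o['wrist_force'],o['opening'])
P=np.array([.4675,.2443]);v=o['tcp_pos'][:2]-P;print(np.hypot(*v),np.arctan2(v[1],v[0]))
a0=np.arctan2(v[1],v[0])
a=a0-np.arange(0,15)*.1
p=P+.13*np.c_[np.cos(a),np.sin(a)];print((np.diff(p,axis=0)*1e3).round(1))
E
```

```text
clock: 12.4
tcp_pos: [0.5655, 0.3296, 0.0851]
tcp_rot: [0.0, -0.373, 0.928, -0.001]
wrist_force: [2.4, -3.8, 0.2]
opening: 0.144
[0.56550981 0.32958813 0.0851161 ] [ 2.43944885 -3.81359405  0.20863151] 0.14441845971287534
0.12992300619790512 0.7161048666264795
[[  8.  -10.2]
 [  7.  -11. ]
 [  5.8 -11.6]
 [  4.7 -12.1]
 [  3.4 -12.5]
 [  2.1 -12.8]
 [  0.9 -13. ]
 [ -0.4 -13. ]
 [ -1.7 -12.9]
 [ -3.  -12.6]
 [ -4.3 -12.3]
 [ -5.5 -11.8]
 [ -6.6 -11.2]
 [ -7.7 -10.5]]
```

```bash
python3 -m pendant '[[[8,-10.2,0,-0.1,255],[7,-11,0,-0.1,255],[5.8,-11.6,0,-0.1,255],[4.7,-12.1,0,-0.1,255]]]'; python3 - <<'E'
from h import *
o=telemetry.get_obs()
P=np.array([.4675,.2443]);v=o['tcp_pos'][:2]-P;u=v/np.hypot(*v)
print(np.hypot(*v),np.arctan2(v[1],v[0]),'Frad',o['wrist_force'][:2]@u,'Ftan(ccw)',o['wrist_force'][:2]@[-u[1],u[0]],o['opening'])
E
```

```text
clock: 12.8
tcp_pos: [0.5903, 0.287, 0.0851]
tcp_rot: [0.0, -0.18, 0.984, 0.002]
wrist_force: [-1.2, 4.1, 0.8]
opening: 0.138
0.1300092364366908 0.334556470329855 Frad 0.17200103965787614 Ftan(ccw) 4.241728274842579 0.13829053273804298
```

```bash
python3 -m pendant '[[[3.4,-12.5,0,-0.1,255],[2.1,-12.8,0,-0.1,255],[0.9,-13,0,-0.1,255],[-0.4,-13,0,-0.1,255],[-1.7,-12.9,0,-0.1,255]]]'; python3 - <<'E'
from h import *
o=telemetry.get_obs()
P=np.array([.4675,.2443]);v=o['tcp_pos'][:2]-P;u=v/np.hypot(*v)
print(np.hypot(*v),np.arctan2(v[1],v[0]),'Frad',o['wrist_force'][:2]@u,'Ftan(ccw)',o['wrist_force'][:2]@[-u[1],u[0]],o['opening'])
E
```

```text
clock: 13.3
tcp_pos: [0.5957, 0.2229, 0.0852]
tcp_rot: [0.002, 0.069, 0.998, 0.002]
wrist_force: [3.3, 3.7, -1.6]
opening: 0.138
0.12997312823461396 -0.165029891413174 Frad 2.619532263818661 Ftan(ccw) 4.150250917852412 0.1376478296327861
```

```bash
python3 -m pendant '[[[-3,-12.6,0,-0.1,255],[-4.3,-12.3,0,-0.1,255],[-5.5,-11.8,0,-0.1,255],[-6.6,-11.2,0,-0.1,255]]]'; python3 - <<'E'
from h import *
o=telemetry.get_obs()
P=np.array([.4675,.2443]);v=o['tcp_pos'][:2]-P;u=v/np.hypot(*v)
print(np.hypot(*v),np.arctan2(v[1],v[0]),'Frad',o['wrist_force'][:2]@u,'Ftan(ccw)',o['wrist_force'][:2]@[-u[1],u[0]],o['opening'])
E
```

```text
clock: 13.7
tcp_pos: [0.5771, 0.1747, 0.0852]
tcp_rot: [0.002, 0.266, 0.964, 0.003]
wrist_force: [6.0, 4.3, -3.3]
opening: 0.141
0.12984142709201302 -0.5657618089641016 Frad 2.7445117581591285 Ftan(ccw) 6.791390284438103 0.1407654921077548
```

```bash
python3 -m pendant '[[[-5,-7,0,-0.07,255],[-2.6,-3.2,0,-0.03,255],[-1.3,-1.6,0,-0.01,255],[0,0,0,0,255]]]'; python3 - <<'E'
from h import *
o=telemetry.get_obs()
P=np.array([.4675,.2443]);v=o['tcp_pos'][:2]-P;u=v/np.hypot(*v)
print(np.hypot(*v),np.arctan2(v[1],v[0]),'Frad',o['wrist_force'][:2]@u,'Ftan(ccw)',o['wrist_force'][:2]@[-u[1],u[0]],o['opening'])
E
```

```text
clock: 14.1
tcp_pos: [0.5686, 0.1629, 0.0852]
tcp_rot: [0.002, 0.317, 0.948, 0.003]
wrist_force: [7.1, 2.8, -5.4]
opening: 0.14
0.12976974791314258 -0.6780897889251937 Frad 3.760364013620087 Ftan(ccw) 6.601466890760994 0.13983274019290703
```

```bash
python3 -m pendant '[[[-1,-1.2,0,0,255],[0,0,0,0,255]]]'; python3 -m pendant '[[[-1,-1.2,0,0,255],[0,0,0,0,255]]]'; python3 -m pendant '[[[-1,-1.2,0,0,255],[0,0,0,0,255]]]';python3 - <<'E'
from h import *
o=telemetry.get_obs()
P=np.array([.4675,.2443]);v=o['tcp_pos'][:2]-P;u=v/np.hypot(*v)
print(np.hypot(*v),np.arctan2(v[1],v[0]),'Frad',o['wrist_force'][:2]@u,'Ftan(ccw)',o['wrist_force'][:2]@[-u[1],u[0]],o['opening'])
cv2.imwrite('pics/w10.png',vision.capture('wrist')['pixels'])
cv2.imwrite('pics/s10.png',vision.capture('scene')['pixels'])
E
```

```text
clock: 14.3
tcp_pos: [0.5683, 0.1626, 0.0852]
tcp_rot: [0.003, 0.317, 0.948, 0.004]
wrist_force: [7.5, 5.3, -7.6]
opening: 0.144
clock: 14.5
tcp_pos: [0.5682, 0.1624, 0.0852]
tcp_rot: [0.004, 0.317, 0.948, 0.005]
wrist_force: [10.2, 8.4, -10.0]
opening: 0.141
clock: 14.7
tcp_pos: [0.5681, 0.1622, 0.0853]
tcp_rot: [0.005, 0.318, 0.948, 0.007]
wrist_force: [14.0, 12.0, -12.3]
opening: 0.139
0.12979244855583444 -0.6843826563668851 Frad 3.224041120273595 Ftan(ccw) 18.181833491080663 0.1385072270661903
```

View pics/w10.png

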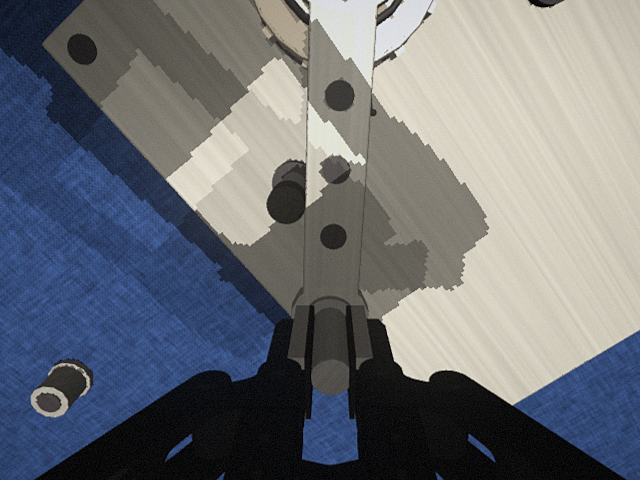

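```bash
python3 -m pendant '[[[0,0,0,0,255],[0,0,0,0,255],[0,0,0,0,255],[0,0,0,0,255],[0,0,0,0,255]]]'; python3 - <<'E'
from h import *
S=vision.capture('scene');cv2.imwrite('pics/s11.png',S['pixels'])
cv2.imwrite('pics/c11.png',np.hstack([cv2.resize(S['pixels'],(460,345)),cv2.resize(S['pixels'][250:350,90:220],(340,345))]))
E
```

```text
clock: 15.3
tcp_pos: [0.5681, 0.1623, 0.0853]
tcp_rot: [0.005, 0.318, 0.948, 0.006]
wrist_force: [12.9, 11.2, -11.6]
opening: 0.142
```

View pics/c11.png

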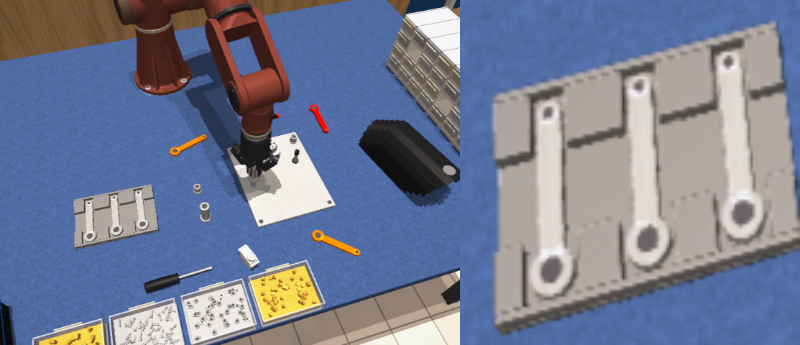

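Three links lie flat in the tray, with the new one in the left compartment and its eye in the wide end. The output arm is pressed on the far stop and the force is steady, so I'm handing in.

```bash
python3 -c "
from plant import workorder
print(workorder.close_job())"
```

```text
the job is handed in; nothing more can be done
None
```

The loose link is in the empty tray compartment, and the output arm is on the far stop with the gripper still holding its axle. I handed the job in at about 15 s of the 54 s allowed.

- **Link:** The final pictures show it lying flat in the compartment with its eye in the wide end. The other two links in the tray look undisturbed, as do the sleeve and shaft standing between the fixture and the tray. I checked those by eye only and did not measure them again.
- **Output arm:** I gripped the axle at 70 N and brought the arm round clockwise without letting go. It ended about 1.40 rad from rest. For the last three small pushes it barely moved while the tangential force rose from about 7 N to 18 N, so it is against the stop. Half a second later the force was steady at about 17 N.
- **Side load:** While holding, the wrist also reads about 12 N downward. It grew as I pushed the arm home, probably from the slight tilt of the tool under load, and is well under the limits.

No check failed. The camera views disagreed by 1 to 2 mm, so I averaged them.

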